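# Unlatch and lift out the substrate cassette

### The job

Lift the loose cover off the load-port block by its bar handle and set it down, not dropped, the same way up, flat inside the shallow empty tray, and let go of it. Then pinch the two opposed spring catches of the uncovered cassette together with the fingers, lift it upright out of the block, and finish while still holding it by the pinched catches, still and upright in mid-air, with its foot at least 5 cm above the top of the block. Leave the other things on the bench where they are.

Things in the scene. Friction and masses are not known exactly. Their poses are not given: they have to be found in the camera images.
- port_top (a point): Centre of the top face of the load-port block, plain steel, 130 (x) x 124 (y) x 60 high, fixed to the bench; axes along its sides, z up. Its pocket (floor 10 above the bench) holds the cassette upright, square to the block, with 1.2 play each way; lips on the pocket's y sides hold the cassette's teeth down until both catches are pressed in.
- cover_handle (a point): Centre of the bar handle of the loose aluminium cover, an upturned box 92 (x) x 100 (y) x 52 high, about 160 g, walls 3, standing on the block over the cassette. The bar lies along the cover's x: 70 long, 12 wide (y), 10 high, on two 10 wide posts 29 either side of its middle. The point is 79 above the cover's rim, 27 above its flat top. z is the cover's up. Pinch the bar across y.
- tray_in (a point): Centre of the inner floor (4 above the bench) of the empty shallow steel tray, outside 200 (x) x 180 (y), walls 4 thick standing 10 above the inner floor; fixed; z is up.
- cassette_grip (a point): Mid-point between the catch pads of the white plastic cassette: 64 (x) x 40 (y) x 88 high, 170 to 380 g. 76 above its foot, so 26 above the block's top when docked. y runs from pad to pad, z up. Pads: 58 over their outer faces at rest, 44 fully pinched, 24 wide (x), from 20 below to 14 above this point, outermost there in y. Take from above, centred, closing along y, lift straight up.
- catch_left (a joint): How far the catch on the cassette's +y side is pressed in, m: 0 at rest, 0.007 fully (stop). Spring: 2 N to start, 5.5 N fully pressed. Its tooth is free of the block's lip from about 0.005 on with the cassette centred. A grip of 20 to 30 N presses both catches fully and carries the cassette.
- catch_right (a joint): The same for the catch on the cassette's -y side.
- clamp_ring: Bystander, to be left alone: loose aluminium ring, outside diameter 48, 16 high, lying flat. The origin is the middle of its underside, at bench level.
- blank_flange: Bystander, to be left alone: loose steel disc, diameter 70, 16 high, lying flat. The origin is the middle of its underside, at bench level.
- wrench: Bystander, to be left alone: loose steel wrench 160 long lying flat. The origin is the middle of its underside, at bench level.
- bottle: Bystander, to be left alone: loose white plastic bottle, diameter 60, 160 high, standing. The origin is the middle of its underside, at bench level.
- jar: Bystander, to be left alone: loose amber glass jar with black cap, diameter 60, 60 high, standing. The origin is the middle of its underside, at bench level.
- spare_rack: Bystander, to be left alone: loose empty white plastic rack without catches, 64 x 40 x 60 high, standing. The origin is the middle of its underside, at bench level.
- screwdriver: Bystander, to be left alone: loose screwdriver 180 long lying flat. The origin is the middle of its underside, at bench level.
Mind the look-alikes: they are no part of the job. What is shaped like the part that bears cover_handle but orange or purple is not meant.

How it is judged:
By the outcome, as a careful person would: the job done as asked, in the order asked, and still so for the second after the job is handed in, while the arm keeps its last pose, push and grip.
It also fails if it takes over 56 s, if anything falls off the work surface, if the arm or the gripper's body presses on something with over 40 N, if the wrist force passes 120 N, or if a joint passes its speed limit or range.

### The arm

A 6-joint arm with a two-finger parallel gripper is mounted at the origin on the work surface. World frame = base frame: x ahead of the robot, y to its left, z up, the work surface at z = 0. Lengths are in mm, angles in rad, forces in N, time in s.
With the tool pointing down it reaches from about 275 to 975 mm from the base axis. Payload 8.4 kg.
Tool frame: the origin (TCP) lies midway between the tips of the shut fingers; the grasp point (between the pads) lies 19 mm behind it; z points along the fingers, y is the line along which they close (so a half turn about z gives the same grasp; the last joint's range is limited). The gripper opens to 92 mm and grips with 3 to 60 N. Pads are 20 mm wide; open, the fingers measure 128 mm over their backs; the gripper's body (75 mm by 189 mm) begins 69 mm behind the grasp point.
Start: joints at [-1.144, 0.353, 1.633, -0, 1.155, -0.002], TCP at [259.861, -568.419, 181.083] pointing down, gripper open.
Joint ranges: [-2.63, 2.63], [-0.92, 2.1], [0.06, 2.66], [-1.3, 4.44], [0, 2.69], [-3.02, 3.02]. Speed limits (rad/s): [2.22, 2.22, 2.79, 3.14, 3.14, 3.14].

### API

Orientations are given as a rotation vector (axis times angle).
In Python, from workcell import arm gives the robot as it stands. Calls block until the motion is done:
- arm.move_to(position, orientation): joint-space move of the TCP to a pose.
- arm.movel(position, frame=None, v=150): straight line of the TCP; frame=None keeps the orientation; v is the mean speed in mm/s.
- arm.movej(angles): joint-space move.
- arm.set_gripper(opening): opening from 0.0 (shut) to 1.0 (fully open); the grip force is fixed at half the most; returns when the fingers have stopped.
- arm.wait(seconds).
- arm.inverse_kinematics(position, orientation): joint angles nearest the present ones, or None.
- arm.snapshot(name): name is "scene" or "top" or "wrist"; returns a dict with "color" (384x512x3 uint8, blue, green, red), "intrinsics" (3x3 intrinsics, pixels), "D" ([k1, k2, p1, p2, k3] as OpenCV has them; the pictures are not rectified), "rvec" (rotation vector, rad) and "tvec" (3), from world to camera coordinates, as OpenCV has them. Camera axes: x right, y down, z forward; pixel columns grow to the right and rows downward; lengths in mm; the calibration is good to about 2 mm. A picture is of the moment at which its call begins. There is no depth.
A pose or a line that the arm cannot do raises arm.IKError and nothing moves.
- arm.sign_off(): hands the job in; it is judged then, once.
Readings, each from a call of its own:
- arm.current_time(): time.
- arm.current_qpos(): joint angles.
- arm.current_qvel(): joint speeds.
- arm.current_effort(): joint torques, N m.
- arm.current_ee_pos(): TCP position.
- arm.current_orientation(): TCP orientation.
- arm.current_wrist_force(): force on the tool from outside, world axes, zero at the start.
- arm.current_moment(): the same for the moment, N m.
- arm.current_opening(): opening from 0.0 (shut) to 1.0 (fully open).
- arm.current_finger_force(): force on a finger pad.
Only numpy, scipy, OpenCV 4.12 (cv2) and the standard library are available. Lean on these libraries where they do the work, as an engineer would, in place of code of your own. Each camera call takes 0.05 s, during which the arm holds its last target. There are 200 camera calls.

## Working session

There is one attempt and no reset: what is moved stays moved. The work goes in short steps, each a Python script; the robot and the scene stay as the last script left them, time stands still between calls to the robot, and variables do not carry over. Pictures are saved under pics/ and viewed, at most 10 in all, crops included, and the job is handed in when it is done.

```bash
mkdir -p pics && cat > h.py <<'E'
import numpy as np, cv2
from workcell import arm
def snap(n,f):
    s=arm.snapshot(n); cv2.imwrite(f'pics/{f}.png',s['color']); np.save(f'pics/{f}.npy',{k:s[k] for k in('intrinsics','D','rvec','tvec')},allow_pickle=True); return s
def load(f): return np.load(f'pics/{f}.npy',allow_pickle=True).item()
def px2w(s,uv,z):
    uv=np.array(uv,float).reshape(-1,1,2)
    n=cv2.undistortPoints(uv,np.array(s['intrinsics'],float),np.array(s['D'],float)).reshape(-1,2)
    R=cv2.Rodrigues(np.array(s['rvec'],float))[0]; t=np.array(s['tvec'],float).reshape(3)
    c=-R.T@t; d=np.c_[n,np.ones(len(n))]@R
    z=np.broadcast_to(z,len(n))
    return c+d*((z-c[2])/d[:,2])[:,None]
def w2px(s,P):
    return cv2.projectPoints(np.array(P,float).reshape(-1,1,3),np.array(s['rvec'],float),np.array(s['tvec'],float),np.array(s['intrinsics'],float),np.array(s['D'],float))[0].reshape(-1,2)
E
python3 - <<'E'
from h import *
a=snap('top','top0');b=snap('scene','scene0')
for s in(a,b):
    R=cv2.Rodrigues(np.array(s['rvec'],float))[0];print(-R.T@np.array(s['tvec']).reshape(3),s['intrinsics'][0])
for n,s in(('top',a),('scene',b)): cv2.imwrite(f'pics/{n}0L.png',cv2.resize(s['color'],(800,600),interpolation=cv2.INTER_CUBIC))
print(arm.current_time(),arm.current_orientation())
E
```

```text
[ 382.99514359  -12.36890967 1226.6309105 ] [353.08544756   0.         252.30326182]
[1281.1339203     3.2926219   600.27717961] [347.20632757   0.         254.10255703]
0.1 [-3.06844277e+00 -6.68053826e-01  4.04033023e-04]
```

View pics/top0L.png

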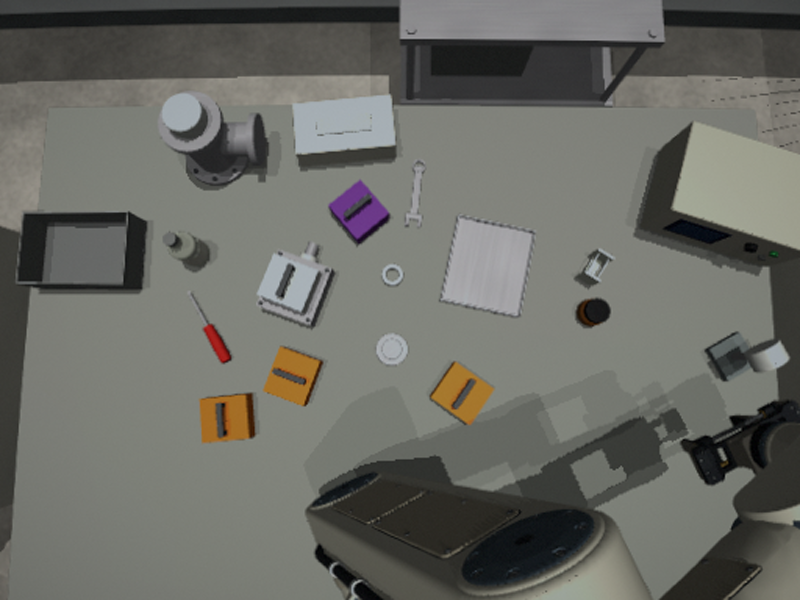

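View pics/scene0L.png

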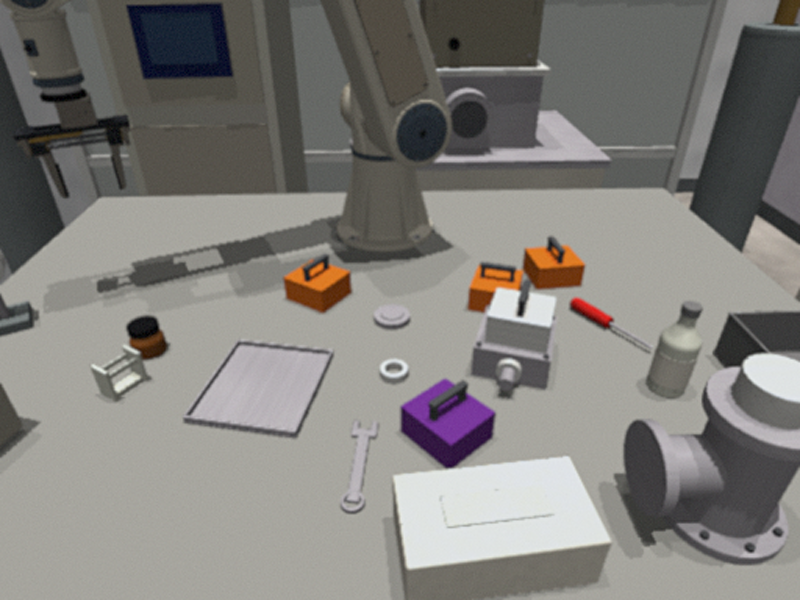

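The picture shows these candidates (top view, 800x600 pixels):
- The silver cover with a dark bar at (285,283), standing on the steel block.
- Orange look-alikes at (293,376), (228,418) and (462,393).
- A purple look-alike at (360,210).

The silver one fits: it is aluminium and stands on the load-port block. The tray is at (488,266). I'll confirm both in an enlarged crop.

```bash
python3 - <<'E'
from h import *
im=cv2.imread('pics/top0.png')
c=[cv2.resize(im[y:y+75,x:x+w],None,fx=8,fy=8,interpolation=cv2.INTER_CUBIC) for x,y,w in((158,145,45+5),(278,133,50))]
c=[cv2.resize(im[y:y+75,x:x+66],(396,450),interpolation=cv2.INTER_CUBIC) for x,y in((156,145),(279,133))]
cv2.imwrite('pics/crop0.png',np.hstack(c))
s=load('top0')
print(px2w(s,[[285*.64,281*.64]],135),px2w(s,[[488*.64,266*.64]],4))
E
```

```text
[[542.14677267 221.97249633 135.        ]] [[ 598.30659298 -205.94546638    4.        ]]
```

View pics/crop0.png

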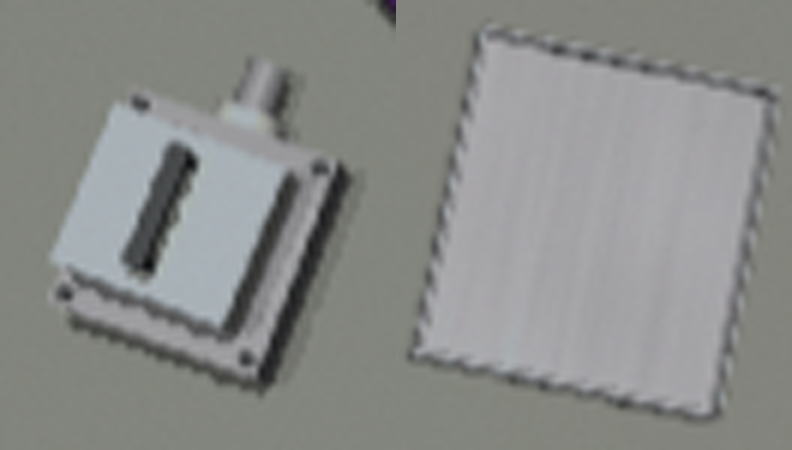

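The crop shows the silver cover on the block with its bar running from (185,148) to (140,272). Its top corners are (120,102), (300,168), (225,332) and (52,262), and the block screws are at (140,103), (322,168), (246,358) and (65,292). The tray's rim corners are (480,30), (778,92), (712,420) and (412,355).

```bash
python3 - <<'E'
from h import *
s=load('top0')
def C(l,o,z): return px2w(s,np.array(l)/6.+np.array(o)-0.4,z)
def rep(n,P):
    e=np.diff(np.vstack([P,P[:1]]),axis=0)
    print(n,P.mean(0).round(1),'sides',np.linalg.norm(e,axis=1).round(1),'ang',(np.degrees(np.arctan2(e[:,1],e[:,0]))%90).round(1))
rep('bar',C([(182,145),(140,270)],(156,145),144))
rep('cover',C([(120,102),(300,168),(225,332),(52,262)],(156,145),112))
rep('screws',C([(140,103),(322,168),(246,358),(65,292)],(156,145),60))
rep('tray',C([(84,30),(382,92),(316,420),(16,355)],(279,133),14))
E
```

```text
bar [543. 220. 144.] sides [68.6 68.6] ang [73.3 73.3]
cover [543.3 219.7 112. ] sides [104.3  95.9 100.8  93.1] ang [70.2 66.9 68.6 69. ]
screws [542.9 219.6  60. ] sides [109.9 113.9 108.5 113.9] ang [70.6 69.6 70.6 70.4]
tray [ 598.5 -202.9   14. ] sides [178.  197.4 175.8 196.6] ang [78.3 77.5 78.1 78.1]
```

```bash
cat >> h.py <<'E'
from scipy.spatial.transform import Rotation as Ro
def ori(yaw): return (Ro.from_euler('z',yaw,degrees=True)*Ro.from_euler('x',180,degrees=True)).as_rotvec()
E
python3 - <<'E'
from h import *
s=load('top0')
print('bottle',px2w(s,[[172*.64,239*.64]],160), px2w(s,[[192*.64,255*.64]],0))
for y in(160,-20):
  for p in((543,220,320),(543,220,60)): print(y,arm.inverse_kinematics(p,ori(y)))
print(arm.inverse_kinematics((598,-203,70),ori(168)))
p=arm.current_ee_pos();arm.movel([p[0],p[1],330],v=250)
arm.move_to([543,220,320],ori(160))
w=snap('wrist','w0');cv2.imwrite('pics/w0L.png',cv2.resize(w['color'],(800,600),interpolation=cv2.INTER_CUBIC))
R=cv2.Rodrigues(np.array(w['rvec'],float))[0];print(-R.T@np.array(w['tvec']).reshape(3),arm.current_time(),arm.current_ee_pos(),arm.current_qpos())
E
```

```text
bottle [[621.97075218 447.30091057 160.        ]] [[620.57636402 467.26194533   0.        ]]
160 [ 0.38238347  0.19106649  1.54466386  0.          1.4058623  -0.83934701]
160 [ 0.38238347  0.43354586  1.81823511  0.          0.88981169 -0.83934701]
-20 [ 3.82383471e-01  1.91066487e-01  1.54466386e+00 -4.44089210e-16
  1.40586230e+00  2.30224565e+00]
-20 [ 3.82383471e-01  4.33545856e-01  1.81823511e+00 -4.44089210e-16
  8.89811690e-01  2.30224565e+00]
[-0.329634    0.48139757  1.70890775  0.          0.95128733 -1.69099081]
[465.85944173 247.70500511 523.341129  ] 3.8333 [543.27099954 219.35892545 319.99199045] [ 3.81290235e-01  1.91096680e-01  1.54464362e+00 -1.42901585e-04
  1.40586373e+00 -8.39263452e-01]
```

View pics/w0L.png

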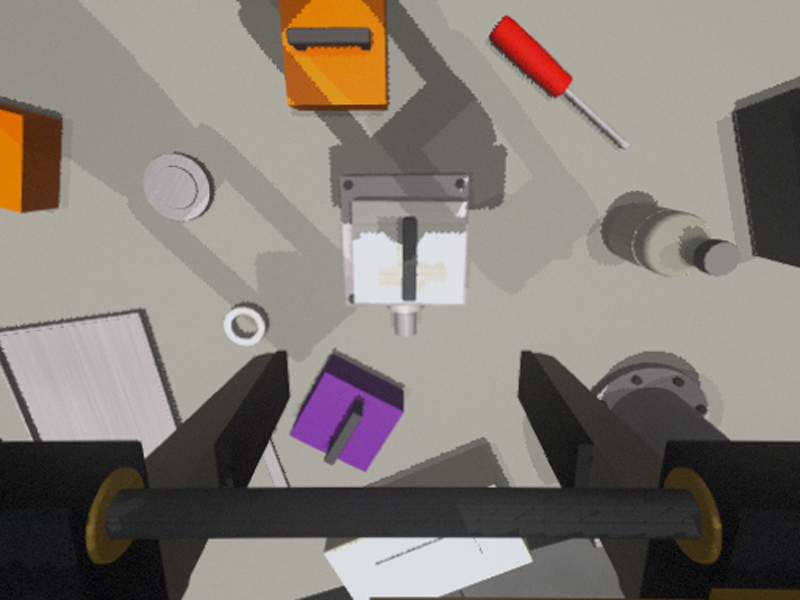

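The wrist view shows the bar from (410,217) to (409,300) and the cover top's corners at (353,199), (467,200), (466,304) and (354,303). The block screws are at (348,184), (461,184) and (351,298).

```bash
python3 - <<'E'
from h import *
s=load('w0')
def C(l,z): return px2w(s,(np.array(l)+.5)*.64-.5,z)
def rep(n,P):
    e=np.diff(np.vstack([P,P[:1]]),axis=0)
    print(n,P.mean(0).round(1),'sides',np.linalg.norm(e,axis=1).round(1),'ang',(np.degrees(np.arctan2(e[:,1],e[:,0]))%90).round(1))
rep('bar',C([(410,217),(409,300)],144))
rep('cover',C([(353,199),(467,200),(466,304),(354,303)],112))
P=C([(348,184),(461,184),(351,298)],60);rep('screws',P);print((P[1]+P[2])/2)
rep('blocktop',C([(340,175),(470,175)],60))
im=cv2.imread('pics/w0.png')
cv2.imwrite('pics/w0c.png',cv2.resize(im[100:225,200:325],(600,600),interpolation=cv2.INTER_CUBIC))
E
```

```text
bar [542.3 225.  144. ] sides [69.7 69.7] ang [69.5 69.5]
cover [543.5 225.5 112. ] sides [ 98.3  94.  103.2  93.9] ang [69.5 71.7 69.4 68.7]
screws [517.5 210.2  60. ] sides [108.7 158.5 114.4] ang [70.  26.2 69.5]
[541.57296787 220.5561818   60.        ]
blocktop [480.3 243.9  60. ] sides [124.4 124.4] ang [70. 70.]
```

View pics/w0c.png

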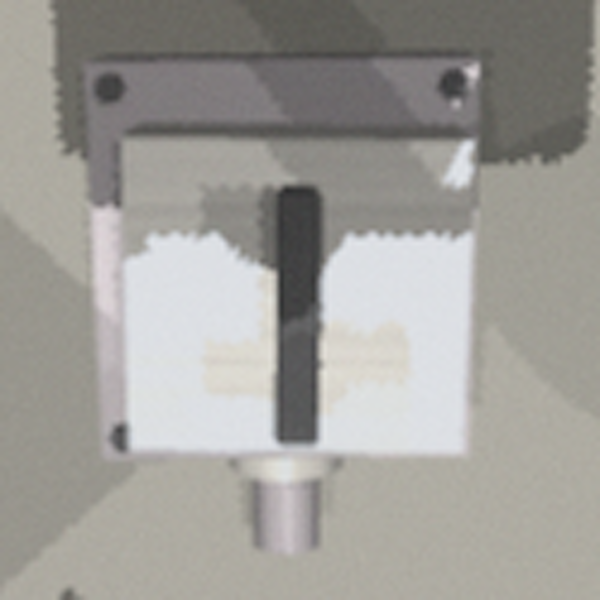

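```bash
python3 - <<'E'
from h import *
arm.movel([542.6,222.5,170],v=250)
arm.movel([542.6,222.5,120],v=120)
print(arm.current_wrist_force())
arm.set_gripper(0.0)
print(arm.current_opening()*92,arm.current_finger_force(),arm.current_wrist_force(),arm.current_time())
arm.movel([542.6,222.5,150],v=80)
print(arm.current_opening()*92,arm.current_wrist_force())
arm.movel([542.6,222.5,270],v=200)
print(arm.current_wrist_force(),arm.current_moment(),arm.current_time())
snap('scene','scene1');w=snap('wrist','w1')
a=cv2.imread('pics/scene1.png')[120:300,200:440]
cv2.imwrite('pics/s1L.png',np.vstack([cv2.resize(a,(400,300)),cv2.resize(w['color'],(400,300))]))
E
```

```text
[0.01536048 0.35634942 0.09486607]
0.5247191985826866 0.0 [-0.2063679   1.02752302  0.41304287] 6.5
0.410738462301205 [0.73811367 0.9705692  1.10964572]
[-0.56357663  0.16030269 -0.58474715] [-0.01242346 -0.08425902 -0.02502109] 7.775
```

View pics/s1L.png

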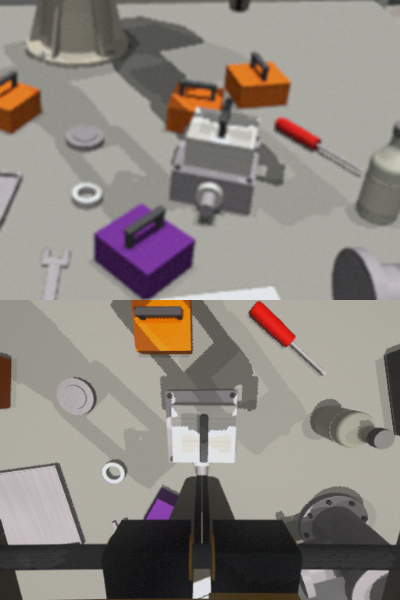

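The upper half shows the cover still on the block with its bar at (228,100) in the crop, so the fingers closed on nothing. I'll check where the camera calibration says the fingertips are.

```bash
python3 - <<'E'
from h import *
p=arm.current_ee_pos();print(p,Ro.from_rotvec(arm.current_orientation()).as_matrix().round(3))
for f in('scene1','w1'): print(f,w2px(load(f),[p,[542.6,222.5,144],[*p[:2],0]]).round(1))
s=load('w0');R=cv2.Rodrigues(np.array(s['rvec'],float))[0];print(R.round(2))
im=cv2.imread('pics/scene1.png')[40:265,230:430]
w=cv2.imread('pics/w1.png')[130:384,100:440]
cv2.imwrite('pics/chk.png',np.hstack([cv2.resize(im,(400,450)),cv2.resize(w,(400,450))]))
E
```

```text
[541.63219686 222.1180119  268.09194617] [[-0.94   0.342 -0.003]
 [ 0.342  0.94  -0.001]
 [ 0.002 -0.002 -1.   ]]
scene1 [[340.8 139.5]
 [334.8 185.3]
 [328.3 229.9]]
w1 [[257.9 219.4]
 [258.8 178.8]
 [258.3 156.1]]
[[ 0.34  0.94 -0.  ]
 [ 0.9  -0.33  0.29]
 [ 0.27 -0.1  -0.96]]
```

View pics/chk.png

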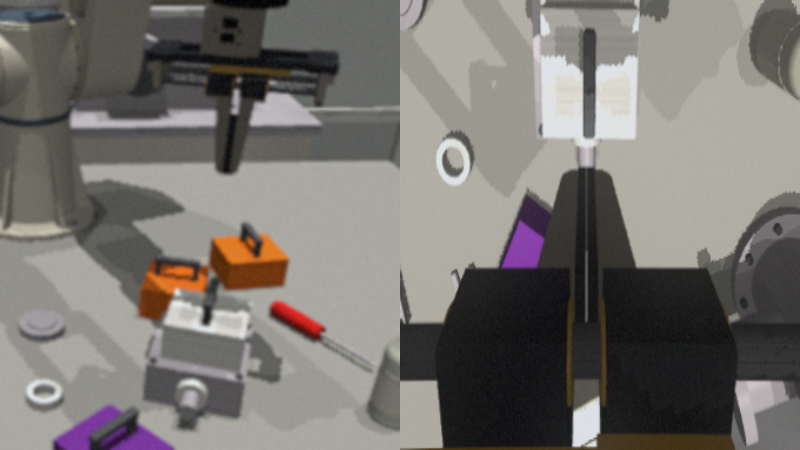

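The reported tool point should appear at scene pixel (341,139), but the tips are at about (343,126), roughly 30 mm higher. I'll triangulate the tips with the arm settled.

```bash
python3 - <<'E'
from h import *
from scipy.optimize import least_squares
print(arm.current_ee_pos(),arm.current_time())
arm.wait(0.2)
p=arm.current_ee_pos();print(p)
c=[]
for n in('scene','wrist','top'):
    s=snap(n,n+'2'); u,v=w2px(s,[p])[0];print(n,u,v)
    x,y=int(u)-33,int(v)-50;x=max(x,0);y=max(y,0);print(x,y)
    c.append(cv2.resize(s['color'][y:y+100,x:x+66],(264,400),interpolation=cv2.INTER_CUBIC))
cv2.imwrite('pics/tri.png',np.hstack(c))
P=[load('scene1'),load('w1')];uv=[(343.5,126),(259,227)]
r=least_squares(lambda X:np.concatenate([w2px(s,[X])[0]-q for s,q in zip(P,uv)]),p);print(r.x,r.fun)
E
```

```text
[541.63219686 222.1180119  268.09194617] 7.875
[542.19775904 222.33023567 269.009483  ]
scene 341.0338299478917 139.20437793174318
308 89
wrist 257.7938810308471 219.2245230898796
224 169
top 172.16717070895737 172.75918803807204
139 122
[535.11919617 225.33046328 298.68389354] [-0.25750401 -0.04122178  0.0726581  -0.00395314]
```

View pics/tri.png

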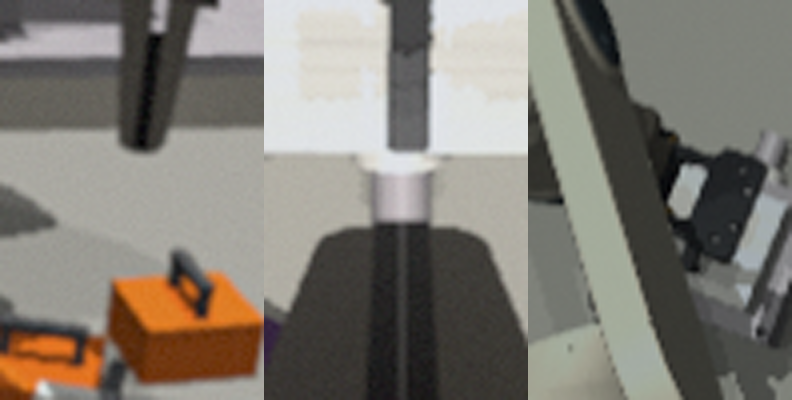

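The tips triangulate to z≈298 while the reported TCP is at 269, with no lateral error. The fingers therefore end about 29 mm short of the reported TCP, which also explains the empty grip: the tips were at about 149, above the bar top at 144. I'll correct for this and descend with a force check.

```bash
python3 - <<'E'
from h import *
arm.set_gripper(1.0)
arm.movel([542.6,222.5,150],v=250)
for z in (110,100,93):
    arm.movel([542.6,222.5,z],v=80)
    f=arm.current_wrist_force();print(z,f.round(1) if hasattr(f,'round') else f)
    if abs(f[2])>8: break
else:
    arm.set_gripper(0.0)
    print(arm.current_opening()*92,arm.current_finger_force(),arm.current_wrist_force(),arm.current_time())
    if arm.current_opening()*92>8:
        arm.movel([542.6,222.5,105],v=60)
        print(arm.current_opening()*92,arm.current_wrist_force())
        arm.movel([542.6,222.5,240],v=180); arm.wait(.2)
        print(arm.current_opening()*92,arm.current_wrist_force(),arm.current_moment(),arm.current_time())
for n in('scene','wrist'): snap(n,n+'3')
p=arm.current_ee_pos(); print(p)
a=cv2.imread('pics/scene3.png')[60:300,200:440]
cv2.imwrite('pics/s3L.png',np.hstack([cv2.resize(a,(400,400)),cv2.resize(cv2.imread('pics/wrist3.png')[:,100:440],(400,450))[:400]]))
E
```

```text
110 [ 0.4 -0.6  0.4]
100 [-0.3  0.3 -0.4]
93 [ 0.   0.2 -0.7]
11.408892959700538 29.99925434589386 [ 0.56417895  0.14929082 -0.55323889] 12.5917
11.546878865226729 [-0.45999845  0.99504125 -1.70524394]
11.497301384822261 [ 0.36955416 -0.1038396  -1.5162851 ] [ 0.07594869 -0.13869133 -0.00832244] 14.0417
[542.29954419 222.37839396 239.22257575]
```

View pics/s3L.png

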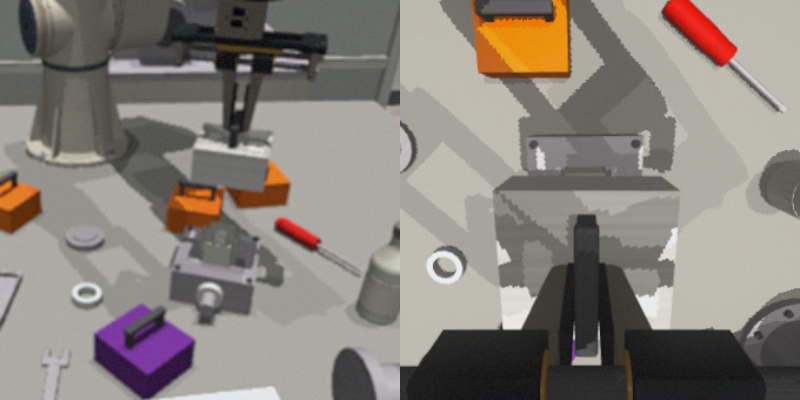

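The cover is lifted level, held at 11.5 mm with 1.5 N of weight, and the cassette is uncovered at about (215,240) in the left half. Lifting it confirms that the rim sits at commanded z minus 33. I'll place it in the tray with a guarded descent.

```bash
python3 - <<'E'
from h import *
x,y=598.5,-203
arm.move_to([x,y,200],ori(168))
arm.movel([x,y,70],v=180)
arm.movel([x,y,42],v=60)
arm.wait(.15); f0=np.array(arm.current_wrist_force()); print(f0,arm.current_ee_pos(),arm.current_opening()*92)
for z in np.arange(40,32,-1.):
    arm.movel([x,y,z],v=20); f=np.array(arm.current_wrist_force())
    print(z,f.round(1))
    if f[2]-f0[2]>3.5: break
print(arm.current_time(),arm.current_ee_pos())
E
```

```text
[-0.33822007  0.64008295 -1.63071054] [ 598.78608406 -203.11590041   42.30950264] 12.134168644915864
40.0 [-0.   0.3 -1.9]
39.0 [-0.1  0.5 -1.9]
38.0 [ 0.6 -0.2 -1. ]
37.0 [ 0.3 -0.1 -0.5]
36.0 [-3.   1.   9.3]
18.6167 [ 598.66742616 -203.05306745   37.00365719]
```

```bash
python3 - <<'E'
from h import *
x,y=598.5,-203
arm.set_gripper(1.0);print(arm.current_opening(),arm.current_wrist_force())
arm.movel([x,y,60],v=60);arm.movel([x,y,220],v=250)
arm.move_to([542.6,221,200],ori(160)); arm.wait(.2)
print(arm.current_ee_pos(),arm.current_time())
w=snap('wrist','w4');t=snap('top','t4');s=snap('scene','s4')
P=[542.6,221,86]
def crop(im,c,h,sc):
    u,v=np.round(c).astype(int);u0,v0=max(u-h[0],0),max(v-h[1],0);print(u0,v0)
    return cv2.resize(im[v0:v0+2*h[1],u0:u0+2*h[0]],(2*h[0]*sc,2*h[1]*sc),interpolation=cv2.INTER_CUBIC)
A=crop(w['color'],w2px(w,[P])[0],(50,60),5)    #500x600
B=crop(s['color'],w2px(s,[P])[0],(30,30),5)    #300x300
C=crop(t['color'],w2px(t,[[598,-203,60]])[0],(50,50),3)
print(w2px(w,[P]))
cv2.imwrite('pics/v4.png',np.hstack([A,np.vstack([B,C])]))
E
```

```text
0.997192941337836 [-0.19610485  0.35697311 -0.33876264]
[543.00754499 220.20624758 200.01526504] 22.9667
209 120
302 174
264 117
[[258.5264367  179.64013542]]
```

View pics/v4.png

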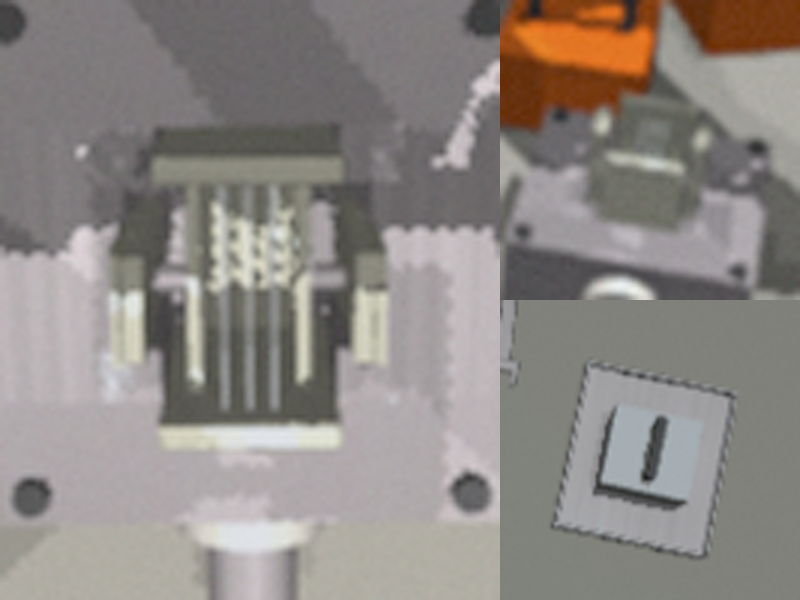

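The last picture shows the cover upright and flat inside the tray, at (655,455). In the left part the catch pad tops are at (112–143, 255–362) and (355–388, 253–362), and the block screws are at (5,22), (487,18), (30,495) and (472,492).

```bash
python3 - <<'E'
from h import *
s=load('w4')
def C(l,z): return px2w(s,(np.array(l)+.5)/5-.5+np.array([209,120]),z)
def rep(n,P):
    e=np.diff(np.vstack([P,P[:1]]),axis=0)
    print(n,P.mean(0).round(1),'sides',np.linalg.norm(e,axis=1).round(1),'ang',(np.degrees(np.arctan2(e[:,1],e[:,0]))%90).round(1))
rep('pads',C([(112,254),(388,254),(388,362),(112,362)],100))
rep('ends',C([(152,156),(343,156),(341,447),(160,447)],98))
rep('screws',C([(5,22),(487,18),(472,492),(30,495)],60))
E
```

```text
pads [540.9 221.7 100. ] sides [57.2 23.4 58.5 23.4] ang [70.  71.5 70.  68.5]
ends [540.8 221.5  98. ] sides [39.1 63.4 39.3 63.4] ang [70.  70.6 70.  70.5]
screws [541.5 221.2  60. ] sides [108.  114.  108.9 113.9] ang [70.4 70.8 70.4 70.4]
```

The measured sizes match the cassette, which puts its centre at (541,221.5) with a yaw of -19.7°.

```bash
python3 - <<'E'
from h import *
x,y=541.2,221.4; o=ori(160.3)
arm.move_to([x,y,150],o)
for z in (90,55,40):
    arm.movel([x,y,z],v=100); f=np.array(arm.current_wrist_force()); print(z,f.round(1))
    assert abs(f[2])<8
arm.wait(.15);print(arm.current_ee_pos())
arm.set_gripper(0.0);arm.wait(.3)
f=np.array(arm.current_wrist_force());R=Ro.from_rotvec(arm.current_orientation()).as_matrix()
print(arm.current_opening()*92,arm.current_finger_force(),'tool',(R.T@f).round(2),arm.current_ee_pos(),arm.current_time())
E
```

```text
90 [ 0.1  0.1 -1.2]
55 [-0.1  0.5  0.3]
40 [0.3 0.8 0.8]
[541.54057075 221.53796509  40.57637741]
41.20682746608077 30.029267370700836 tool [ 0.5  -1.26 -5.96] [541.23095671 221.33794543  40.40615388] 26.2583
```

The opening of 41.2 mm is less than the 44 expected, and there is a 6 N upward push on the tool. That suggests the grip is a little above the crown of the pads. I'll regrip a few mm lower.

```bash
python3 - <<'E'
from h import *
x,y=541.2,221.4
arm.set_gripper(0.85)
for z in (37,35):
    arm.movel([x,y,z],v=60); arm.wait(.1); f=np.array(arm.current_wrist_force()); print(z,f.round(1),arm.current_ee_pos())
    if abs(f[2])>5: print('touch');break
arm.set_gripper(0.0);arm.wait(.3)
f=np.array(arm.current_wrist_force())
print(arm.current_opening()*92,arm.current_finger_force(),f.round(2),arm.current_ee_pos(),arm.current_time())
E
```

```text
37 [ 0.3 -0.3  0. ] [541.1643105  221.37559692  36.92134393]
35 [ 0.2  0.4 -0.1] [541.20387047 221.38635745  34.99083938]
42.00391957955826 30.0319504737854 [-2.14 -1.15  5.66] [541.22045879 221.31520958  35.34084612] 28.6
```

Width 42 means both catches are at their stops. I'll start with a small guarded lift, watching the force.

```bash
python3 - <<'E'
from h import *
x,y=541.2,221.4
for z in (36,38,41,46,56):
    arm.movel([x,y,z],v=40); arm.wait(.05); f=np.array(arm.current_wrist_force())
    print(z,f.round(2),round(arm.current_opening()*92,2),arm.current_finger_force(),np.round(arm.current_ee_pos(),1))
    if f[2]<-9 : print('stuck');break
print(arm.current_time())
E
```

```text
36 [-0.59 -0.41 -3.09] 41.32 29.97100532054901 [540.8 221.3  35.6]
38 [ 0.05  0.3  -4.19] 41.12 29.971293210983276 [541.2 221.4  38. ]
41 [-0.18  0.49 -4.15] 41.7 29.97129052877426 [541.4 221.5  41.2]
46 [ 0.59 -1.13 -3.77] 41.75 29.971117079257965 [541.3 221.5  46.2]
56 [-0.47  0.62 -2.92] 41.38 29.97135043144226 [541.3 221.4  56.1]
30.275
```

The cassette is free, with a steady load of about 3.7 N. I'll finish the lift and compare wrist patches to rule out slip.

```bash
python3 - <<'E'
from h import *
x,y=541.2,221.4
a=snap('wrist','w5')['color']
arm.movel([x,y,195],v=110); arm.wait(.6)
F=np.mean([arm.current_wrist_force() for _ in range(5)],0)
print(F,arm.current_opening()*92,arm.current_finger_force(),arm.current_ee_pos(),arm.current_moment(),arm.current_time())
b=snap('wrist','w6')['color']
u,v=w2px(load('w5'),[[541.2,221.4,56.1+29]])[0].astype(int);print(u,v)
t=cv2.cvtColor(a,6)[v-25:v+25,u-12:u+12]; r=cv2.matchTemplate(cv2.cvtColor(b,6),t,cv2.TM_CCOEFF_NORMED);print(cv2.minMaxLoc(r),(u-12,v-25))
# block pocket should now be empty: scene change around cassette docked vs. held
s=snap('scene','s6');p=load('s6')
d=cv2.absdiff(s['color'],cv2.imread('pics/s4.png')).max(2)
for q in([541,221,85],[541,221,245]):
    U,V=w2px(p,[q])[0].astype(int);print(q,d[V-6:V+7,U-6:U+7].mean(),s['color'][V-3:V+4,U-3:U+4].mean((0,1)))
E
```

```text
[-0.14121906  0.50375466 -3.19491882] 41.62755620922458 29.971110820770264 [541.21403683 221.42692731 195.02137495] [ 0.00917056 -0.13435847 -0.01987811] 32.3417
257 236
(-0.4898715019226074, 0.9917481541633606, (240, 6), (245, 211)) (np.int64(245), np.int64(211))
[541, 221, 85] 41.71597633136095 [86.04081633 83.44897959 85.59183673]
[541, 221, 245] 52.994082840236686 [121.93877551 129.53061224 127.81632653]
```

The patch sits at the same pixel (correlation 0.99) and the load is steady, so there is no slip. The foot is about 110 mm above the block top.

```bash
python3 -c "
from workcell import arm
print(arm.sign_off())"
```

```text
the job is handed in; nothing more can be done
None
```

The cover is flat and right way up in the tray, released. The cassette is held still by its pinched catches, its foot about 110 mm above the block, and the job is handed in at about 32 s, with no verdict returned.

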